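# Release the latched mode key

### The arm

A 6-joint arm with a two-finger parallel gripper is mounted at the origin on a cart in front of the work surface, level with it; the furniture and walls round the work are solid. World frame = base frame: x ahead of the robot, y to its left, z up, the work surface at z = 0. Lengths are in mm, angles in rad, forces in N, time in s.
With the tool pointing down it reaches from about 275 to 1000 mm from the base axis. Payload 8.4 kg.
Tool frame: the origin (TCP) lies at the very end of the fingers, on their centre line; the grasp point (between the pads) lies r.hold_point_z behind it (r.hold_point_z is the distance from the TCP to the grasp point, in mm); x points along the fingers, z is the direction in which the jaws open and shut, and the axes are right-handed (so a half turn about x gives the same grasp; the last joint's range is limited). The gripper opens to 85 mm and grips with 20 to 120 N. Pads are 22 mm wide; open, the fingers measure 114 mm over their backs; the gripper's body (76 mm by 85 mm) begins 54 mm behind the grasp point. The pads swing forward as they close: fully open they stand 13 mm farther back than shut.
Start: joints at [-1.277, 0.353, 1.633, -0, 1.155, -0.002], TCP at [182.189, -597.859, 231.281] pointing down, gripper open.
Joint ranges: [-2.63, 2.63], [-0.92, 2.1], [0.06, 2.66], [-1.3, 4.44], [0, 2.69], [-3.02, 3.02]. Speed limits (rad/s): [2.22, 2.22, 2.79, 3.14, 3.14, 3.14].

### API

Orientations are given as [roll, pitch, yaw] about the fixed x, y, z axes, in that order (R = Rz(yaw) Ry(pitch) Rx(roll)).
In Python, from rig import r gives the robot as it stands.
- The arm moves only by the tool jog_arm, never from a script. Its argument "series" is a list of rows, each a list of 7 numbers: the turn, a rotation vector about the tool's x, y, z in degrees, then the shift along the tool's x, y, z in cm, then the opening, from 0 (shut) to 1 (fully open). In form: [[wx, wy, wz, tx, ty, tz, fingers], ...]. A call has 1 to 20 rows; each row shifts and turns the commanded pose from where the row before left it, along the tool's axes as they then stand; what a row does not reach is not made up. A row lasts 1/10 s, in which the tool goes at most 50 mm and 8.59 degrees, less where a joint would pass 70% of its speed; a pose out of reach is approached as far as the arm can. A call with a gripper value outside its range is refused whole. The fingers move at their own pace and stop on an object; "force" is the grip in N (left out, the last holds). Time passes only in rows, so rows that do not move let the fingers close. It gives the time, the measured TCP pose, the force and the opening at its end, in the units of the state.
- r.sense(): the state, without advancing time (a new reading comes with each control period).
- r.grab_frame(name): name is "scene" or "top" or "wrist"; returns (picture, depth): 384x512x3 uint8, red, green, blue; 384x512 float32, mm along the optical axis (not along the pixel's ray), 0 where there is no reading.
- r.get_calibration(name): a dict with "mtx" (3x3 intrinsics, pixels), "position" and "rotation" of the camera in the world; the wrist camera has in their place "mount" (4x4, takes a point from camera to tool coordinates, whose origin is the TCP and whose axes are the tool frame's). Camera axes: x right, y down, z forward; pixel columns grow to the right and rows downward; lengths in mm; the calibration is good to about 2 mm. The wrist camera is an equidistant fisheye: a pixel r from the principal point sees the ray r / f radians off the axis. A picture is of the moment at which its call begins: read the wrist's pose just before it. get_calibration takes no time and is no camera call.
- r.sign_off(): hands the job in, once; it reports no verdict.
The state is a dict: "clock": time; "qpos": joint angles; "qvel": joint speeds; "joint_efforts": joint torques, N m; "eef_pos": TCP position; "tcp_rot": TCP orientation; "contact_force": force on the tool from outside, world axes, zero at the start; "wrist_torque": the same for the moment, N m; "opening": opening from 0.0 (shut) to 1.0 (fully open).
Only numpy, scipy, OpenCV 4.12 (cv2) and the standard library are available. Lean on these libraries where they do the work, as an engineer would, in place of code of your own. Each camera call takes 0.05 s, during which the arm holds its last target.

### The job

One of the four white keys on the measuring machine's keypad is latched down. With the fingertips, tap all four keys one after the other from the left end of the row to the right, so lightly that no key is pushed to its bottom and the latched one stays latched; then press the latched key to its bottom and let go, so that it springs up. All four keys must end fully up; do not press any of the other three to the bottom, and leave the loose things on the bench where they are.

Things in the scene. Friction and masses are not known exactly. Their poses are not given: they have to be found in the camera images.
- keypad: Desk keypad with a grey cover on a black base, 86 x 206 mm, fixed to the bench; top of the cover 32 mm above the bench. Origin: centre of its underside; x away from the robot, y along the row of keys toward its left end, z up.
- slot_1 (a point): Place 1 of the row counted from the left (robot's left, +y): the point where the centre of the top of a key standing fully up lies, 48 mm above the bench. Places are 45 mm apart.
- slot_2 (a point): Place 2 of the row counted from the left (robot's left, +y): the point where the centre of the top of a key standing fully up lies, 48 mm above the bench. Places are 45 mm apart.
- slot_3 (a point): Place 3 of the row counted from the left (robot's left, +y): the point where the centre of the top of a key standing fully up lies, 48 mm above the bench. Places are 45 mm apart.
- slot_4 (a point): Place 4 of the row counted from the left (robot's left, +y): the point where the centre of the top of a key standing fully up lies, 48 mm above the bench. Places are 45 mm apart.
- key_a_top (a point): Centre of the top of key a, a square white cap 24 x 24 mm standing 16 mm over the cover when up (bezel round it 3 mm high, 33 x 33 mm outside). The point moves with the cap. Which key stands in which place varies: the letter tells nothing about it.
- key_b_top (a point): Centre of the top of key b, a square white cap 24 x 24 mm standing 16 mm over the cover when up (bezel round it 3 mm high, 33 x 33 mm outside). The point moves with the cap. Which key stands in which place varies: the letter tells nothing about it.
- key_c_top (a point): Centre of the top of key c, a square white cap 24 x 24 mm standing 16 mm over the cover when up (bezel round it 3 mm high, 33 x 33 mm outside). The point moves with the cap. Which key stands in which place varies: the letter tells nothing about it.
- key_d_top (a point): Centre of the top of key d, a square white cap 24 x 24 mm standing 16 mm over the cover when up (bezel round it 3 mm high, 33 x 33 mm outside). The point moves with the cap. Which key stands in which place varies: the letter tells nothing about it.
- key_a (a joint): How far this key is down, m: 0 fully up, 0.009 at the bottom. Three keys stand at 0; the latched one stays at about 0.004 by itself. A free key gives way at 3 N and gets 0.6 N stiffer per mm; the latched key feels solid up to about 5.4 N, then goes down, trips at about 0.008 and meets the bottom at about 8.5 N, and when let go from the bottom it springs fully up and stays up.
- key_b (a joint): How far this key is down, m: 0 fully up, 0.009 at the bottom. Three keys stand at 0; the latched one stays at about 0.004 by itself. A free key gives way at 3 N and gets 0.6 N stiffer per mm; the latched key feels solid up to about 5.4 N, then goes down, trips at about 0.008 and meets the bottom at about 8.5 N, and when let go from the bottom it springs fully up and stays up.
- key_c (a joint): How far this key is down, m: 0 fully up, 0.009 at the bottom. Three keys stand at 0; the latched one stays at about 0.004 by itself. A free key gives way at 3 N and gets 0.6 N stiffer per mm; the latched key feels solid up to about 5.4 N, then goes down, trips at about 0.008 and meets the bottom at about 8.5 N, and when let go from the bottom it springs fully up and stays up.
- key_d (a joint): How far this key is down, m: 0 fully up, 0.009 at the bottom. Three keys stand at 0; the latched one stays at about 0.004 by itself. A free key gives way at 3 N and gets 0.6 N stiffer per mm; the latched key feels solid up to about 5.4 N, then goes down, trips at about 0.008 and meets the bottom at about 8.5 N, and when let go from the bottom it springs fully up and stays up.
- switch_a: Switch that carries key a: origin on the top of the cover (32 mm above the bench), under the centre of the cap. Its only touchable part is the cap.
- switch_b: Switch that carries key b: origin on the top of the cover (32 mm above the bench), under the centre of the cap. Its only touchable part is the cap.
- switch_c: Switch that carries key c: origin on the top of the cover (32 mm above the bench), under the centre of the cap. Its only touchable part is the cap.
- switch_d: Switch that carries key d: origin on the top of the cover (32 mm above the bench), under the centre of the cap. Its only touchable part is the cap.
- loupe: Black eye loupe, 41 mm across and 31 mm high, loose on the bench; origin at the centre of its underside. Leave it alone.
- eraser: Blue and white eraser, 21 x 46 x 12 mm, loose on the bench; origin at the centre of its underside. Leave it alone.
- ring_gauge: Steel ring gauge, 58 mm across and 18 mm high, loose on the bench; origin at the centre of its underside. Leave it alone.

How it is judged:
By the outcome, as a careful person would: the job done as asked, in the order asked, and still so for the second after the job is handed in, with the robot touching nothing.
It also fails if it takes over 51 s, if anything falls off the work surface, if the arm or the gripper's body presses on something with over 40 N, if the wrist force passes 120 N, or if a joint passes its speed limit or range.

## Working session

There is one attempt and no reset: what is moved stays moved. The work goes in short steps, Python scripts to look and compute and a tool call to move; the robot and the scene stay as the last step left them, time stands still between calls to the robot, and variables do not carry over. Pictures are saved under pics/ and viewed, and the job is handed in when it is done.

Besides the shell and the picture viewer there is one more tool, called after "Request:" as name(argument=value, ...) on one line, values as JSON. jog_arm: Moves the arm, as the interface text tells. Its arguments: {"type":"object","properties":{"series":{"type":"array"},"force":{"type":"number"}},"required":["series"]}

```bash
mkdir -p pics; ls
python3 - <<'E'
from rig import r
import cv2,numpy as np
print(r.sense(), r.hold_point_z)
for n in("scene","top"):
    p,d=r.grab_frame(n); cv2.imwrite(f"pics/{n}0.png",p[:,:,::-1]); np.savez(f"pics/{n}0.npz",p=p,d=d)
    print(n,r.get_calibration(n))
E
```

```text
pics
{'clock': 0.0, 'qpos': array([-1.27739416e+00,  3.53654897e-01,  1.63415861e+00,  2.31798627e-05,
        1.15516609e+00, -2.37806004e-03]), 'qvel': array([ 0.0001368 , -0.00244051,  0.00145479, -0.00097454,  0.00094114,
        0.00125813]), 'joint_efforts': array([-3.53390205e-03, -6.05248618e+01, -3.42066658e+01, -5.39385735e-05,
        9.29678266e-03, -7.84598967e-06]), 'eef_pos': array([ 182.06030019, -597.39418206,  230.54698131]), 'tcp_rot': array([3.12393512, 1.56940922, 1.84890965]), 'contact_force': array([ 0.16937083,  0.57076341, -0.10165941]), 'wrist_torque': array([-0.03491926, -0.00245817,  0.03745198]), 'opening': 0.9980182269886401} 18.700000000000003
scene {'mtx': array([[388.51967299,   0.        , 254.8686305 ],
       [  0.        , 388.51967299, 186.2204537 ],
       [  0.        ,   0.        ,   1.        ]]), 'position': array([-232.69091568, -758.68861565,  417.9347526 ]), 'rotation': array([-1.97902873,  0.00774316, -0.93626065])}
top {'mtx': array([[492.2072578 ,   0.        , 255.0581131 ],
       [  0.        , 492.2072578 , 195.45499048],
       [  0.        ,   0.        ,   1.        ]]), 'position': array([ 198.57719604, -282.93451317,  895.39148196]), 'rotation': array([-2.92070066,  0.00613069, -1.56271663])}
```

View pics/scene0.png

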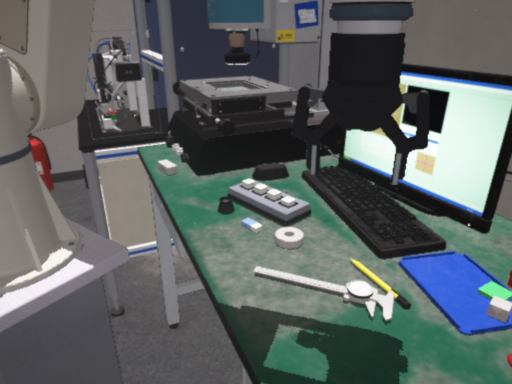

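View pics/top0.png

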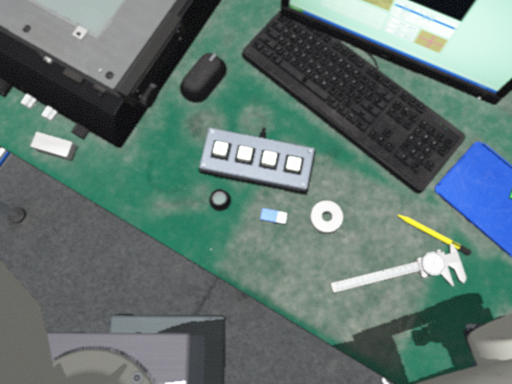

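The top view shows the keypad at about (257,160), with caps at (219,148), (245,153), (269,158) and (294,163). The loupe is at (220,199), the eraser at (273,215) and the ring at (326,216).

```bash
cat > h.py <<'E'
import numpy as np,cv2
from scipy.spatial.transform import Rotation as Ro
def cam(c):
    return np.array(c["position"]),Ro.from_euler('xyz',c["rotation"]).as_matrix(),np.array(c["mtx"])
def plane(c,uv,z):
    p,R,K=cam(c); d=R@np.linalg.inv(K)@[uv[0],uv[1],1]; return p+d*(z-p[2])/d[2]
def depthpt(c,uv,dz):
    p,R,K=cam(c); return p+R@(np.linalg.inv(K)@[uv[0],uv[1],1])*dz
E
python3 - <<'E'
from h import *
from rig import r
for n in("top","scene"):
    c=r.get_calibration(n); f=np.load(f"pics/{n}0.npz"); p,d=f['p'],f['d']
    hsv=cv2.cvtColor(p,cv2.COLOR_RGB2HSV)
    m=((hsv[...,2]>185)&(hsv[...,1]<60)).astype(np.uint8)
    x0,x1,y0,y1=(200,316,128,192) if n=="top" else (225,312,175,222)
    k=np.zeros_like(m);k[y0:y1,x0:x1]=m[y0:y1,x0:x1]
    N,L,S,C=cv2.connectedComponentsWithStats(k)
    P=[]
    for i in range(1,N):
        if S[i,4]<20: continue
        dd=np.median(d[L==i]); q=depthpt(c,C[i],dd); w=plane(c,C[i],48)
        P.append(w); print(n,C[i].round(2),S[i],'depthpt',q.round(1),'plane48',w.round(1))
    P=np.array(P)
    if n=="top": print(np.linalg.norm(np.diff(P,axis=0),axis=1),np.degrees(np.arctan2(P[0,1]-P[-1,1],P[0,0]-P[-1,0])))
    im=cv2.resize(p[y0-10:y1+10,x0-10:x1+10],None,fx=5,fy=5,interpolation=cv2.INTER_CUBIC); cv2.imwrite(f"pics/{n}_z.png",im[:,:,::-1])
    # bench check
    uv=(240,230) if n=="top" else (240,260)
    print('bench',depthpt(c,uv,d[uv[1],uv[0]]).round(1))
c=r.get_calibration("top")
for nm,uv,z in(("loupe",(220,199),31),("eraser",(273,215),12),("ring",(326,216),18),("mouse",(203,77),30),("kbd corner",(247,55),20),("machine corner",(118,143),50)): print(nm,plane(c,uv,z).round(0))
print(r.get_calibration("wrist"))
E
```

```text
top [256.81 157.38] [ 200  128  113   60 3601] depthpt [ 462.5 -278.7   36.2] plane48 [ 458.9 -278.8   48. ]
[] 0.0
bench [ 334.1 -248.8    2.2]
scene [248.33 180.73] [243 178  12   6  48] depthpt [ 475.6 -213.5   46.5] plane48 [ 472.7 -215.8   48. ]
scene [260.44 185.63] [255 182  13   8  59] depthpt [ 467.1 -256.7   46.9] plane48 [ 465.1 -258.2   48. ]
scene [271.64 199.51] [231 185  74  27 404] depthpt [ 438.6 -308.7   35.2] plane48 [ 416.1 -323.8   48. ]
scene [273.43 191.16] [268 188  13   7  63] depthpt [ 458.  -300.5   47. ] plane48 [ 456.1 -301.8   48. ]
bench [ 247.3 -366.5   -1.6]
loupe [ 386. -213.   31.]
eraser [ 361. -309.   12.]
ring [ 358. -405.   18.]
mouse [ 624. -175.   30.]
kbd corner [ 675. -258.   20.]
machine corner [484. -28.  50.]
{'mtx': array([[297.31863964,   0.        , 256.66861972],
       [  0.        , 297.31863964, 192.78854517],
       [  0.        ,   0.        ,   1.        ]]), 'mount': array([[-2.47953454e-05, -2.86229337e-01,  9.58161138e-01,
        -1.43287587e+02],
       [ 6.51140177e-04, -9.58160939e-01, -2.86229261e-01,
         7.35699338e+01],
       [ 9.99999788e-01,  6.16800059e-04,  2.10133353e-04,
        -2.83621520e-01],
       [ 0.00000000e+00,  0.00000000e+00,  0.00000000e+00,
         1.00000000e+00]])}
```

```bash
python3 -c "
import cv2
a=cv2.imread('pics/top_z.png');b=cv2.imread('pics/scene_z.png');print(a.shape,b.shape)"
```

```text
(420, 680, 3) (335, 535, 3)
```

View pics/scene_z.png

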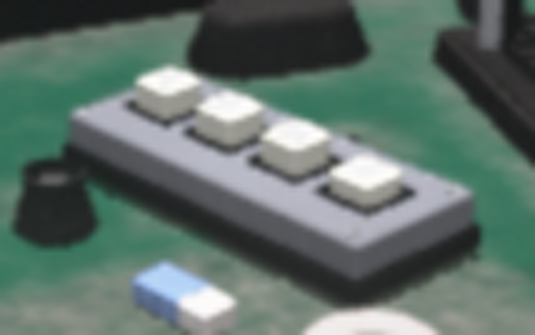

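View pics/top_z.png

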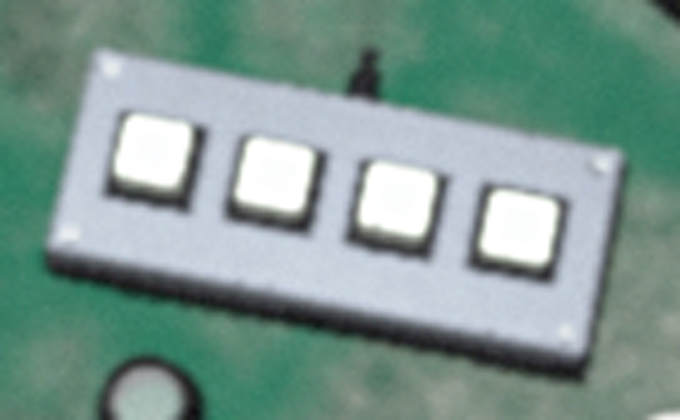

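The scene zoom suggests the rightmost key, at about (365,180), stands lower than the others. I'll tighten the masks and check the heights.

Run:
```python
from h import *
from rig import r
for n,s in(("top",None),("scene",None)):
    c=r.get_calibration(n); f=np.load(f"pics/{n}0.npz"); p,d=f['p'],f['d']
    x0,x1,y0,y1=(200,316,128,192) if n=="top" else (235,308,172,222)
    g=p.min(2); k=np.zeros(g.shape,np.uint8); k[y0:y1,x0:x1]=g[y0:y1,x0:x1]>(228 if n=="top" else 200)
    N,L,S,C=cv2.connectedComponentsWithStats(k); P=[]
    for i in range(1,N):
        if S[i,4]<20: continue
        dd=np.median(d[L==i]); q=depthpt(c,C[i],dd); w=plane(c,C[i],48)
        P.append(w); print(n,C[i].round(2),S[i],'d',q.round(1),'p48',w.round(1))
    P=np.array(P)
    print(np.linalg.norm(np.diff(P,axis=0),axis=1).round(1),'ctr',P.mean(0).round(1),np.degrees(np.arctan2(P[0,1]-P[-1,1],P[0,0]-P[-1,0])))
```

```text
top [220.16 147.72] [213 141  15  14 156] d [ 476.2 -212.6   49.4] p48 [ 476.7 -212.5   48. ]
top [244.53 152.47] [238 146  14  14 159] d [ 467.6 -256.6   49.3] p48 [ 468.  -256.6   48. ]
top [268.99 157.3 ] [262 151  15  14 159] d [ 458.8 -300.6   49.4] p48 [ 459.2 -300.6   48. ]
top [293.45 162.91] [287 156  14  14 157] d [ 449.8 -344.6   45.4] p48 [ 449.  -344.4   48. ]
[44.9 44.9 45. ] ctr [ 463.2 -278.6   48. ] 78.14878504767464
scene [248.41 180.87] [243 179  12   5  39] d [ 474.3 -214.8   46.8] p48 [ 472.1 -216.5   48. ]
scene [260.41 185.89] [255 183  12   6  46] d [ 465.4 -257.9   47.1] p48 [ 463.7 -259.    48. ]
scene [273.69 191.47] [268 189  13   6  51] d [ 457.2 -301.8   46.8] p48 [ 455.  -303.3   48. ]
scene [287.81 198.84] [281 196  14   7  62] d [ 449.  -345.6   43. ] p48 [ 439.8 -351.2   48. ]
[43.3 45.1 50.3] ctr [ 457.7 -282.5   48. ] 76.54913301743098
```

Slot 4 holds the latched key. Its top reads about 4 mm lower in both views, the pitch is 45 mm and the tops come out near 48 mm, as they should. Next I'll work out the approach.

```bash
cat >> h.py <<'E'
def Rt(s): return Ro.from_euler('xyz',s["tcp_rot"]).as_matrix()
S={1:(475.8,-213.0),2:(467.1,-257.0),3:(458.3,-301.0),4:(449.5,-345.0)}
def st(tgt=None):
    from rig import r
    s=r.sense(); R=Rt(s); print('t',round(s['clock'],2),'pos',s['eef_pos'].round(2),'F',s['contact_force'].round(2),'op',round(s['opening'],2))
    if tgt is not None: print('tool shift cm',(R.T@(np.array(tgt)-s['eef_pos'])/10).round(3))
    return s,R
E
python3 - <<'E'
from h import *
s,R=st((475.8,-213,120)); print(R.round(4))
u=np.array([np.cos(np.radians(78.7)),np.sin(np.radians(78.7)),0])
print('row dir in tool',(R.T@u).round(3), 'turn about x so z along row: ', np.degrees(np.arctan2(-(R.T@u)[1],(R.T@u)[2])))
E
```

```text
t 0.1 pos [ 182.06 -597.45  230.63] F [-0.87  0.26  0.81] op 1.0
tool shift cm [ 11.098  39.304 -28.2  ]
[[-4.000e-04  9.566e-01  2.915e-01]
 [ 1.200e-03  2.915e-01 -9.566e-01]
 [-1.000e+00  0.000e+00 -1.200e-03]]
row dir in tool [ 0.001  0.473 -0.881] turn about x so z along row:  -151.75397578882428
```

Request:
jog_arm(series=[[0,0,0,0,1.4,-1.0,0],[0,0,0,0,2.8,-2.0,0],[0,0,0,0,2.8,-2.0,0],[0,0,0,0,2.8,-2.0,0],[0,0,0,0,2.8,-2.0,0],[0,0,0,0,2.8,-2.0,0],[0,0,0,0,2.8,-2.0,0],[0,0,0,0,2.8,-2.0,0],[0,0,0,0,2.8,-2.0,0],[0,0,0,0,2.8,-2.0,0],[0,0,0,0,2.8,-2.0,0],[0,0,0,0,2.8,-2.0,0],[0,0,0,0,2.8,-2.0,0],[0,0,0,0,2.8,-2.0,0],[0,0,0,0,1.4,-1.2,0],[7,0,0,0,0,0,0],[7,0,0,0,0,0,0],[7,0,0,0,0,0,0],[7,0,0,0,0,0,0],[0,0,0,0,0,0,0]], force=40)

```text
clock: 2.1
eef_pos: [474.6, -212.9, 231.1]
tcp_rot: [-2.13, 1.57, 2.388]
contact_force: [-0.1, -0.3, -1.2]
opening: 0.002
```

Run:
```python
from h import *
from rig import r
s,R=st((475.8,-213,100)); u=np.array([np.cos(np.radians(78.7)),np.sin(np.radians(78.7)),0]); print((R.T@u).round(3))
p,d=r.grab_frame("wrist"); cv2.imwrite("pics/w1.png",p[:,:,::-1]); np.savez("pics/w1.npz",p=p,d=d,R=R,t=s['eef_pos'])
```

```text
t 2.1 pos [ 474.59 -212.94  231.1 ] F [-0.08 -0.27 -1.19] op 0.0
tool shift cm [ 1.311e+01  1.270e-01 -1.300e-02]
[ 0.     0.003 -1.   ]
```

View pics/w1.png

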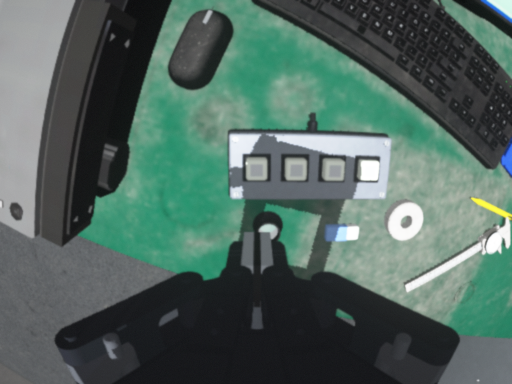

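The wrist view shows the caps at about (257,168), (295,168), (333,168) and (368,169), with the row level in the picture. I'll use it to cross-check the key positions.

Run:
```python
from h import *
from rig import r
f=np.load("pics/w1.npz"); p,d,R,t=f['p'],f['d'],f['R'],f['t']
c=r.get_calibration("wrist");K=c['mtx'];M=c['mount']
g=p.astype(int); 
im=cv2.resize(p[120:210,220:400],None,fx=4,fy=4); cv2.imwrite("pics/w1z.png",im[:,:,::-1])
hsv=cv2.cvtColor(p,cv2.COLOR_RGB2HSV)
k=np.zeros(p.shape[:2],np.uint8); k[150:188,240:388]=((hsv[...,1]<30)&(hsv[...,2]>120))[150:188,240:388]
k=((p.max(2).astype(int)-p.min(2)<25)&(p[...,2].astype(int)-p[...,0]<4)&(p.min(2)>95)).astype(np.uint8)*(np.pad(np.ones((38,148),np.uint8),((150,384-188),(240,512-388))))
N,L,S_,C=cv2.connectedComponentsWithStats(k)
for i in range(1,N):
    if S_[i,4]<100: continue
    v=(C[i]-[K[0,2],K[1,2]])/K[0,0]; th=np.linalg.norm(v); ray=np.r_[np.sin(th)*v/th,np.cos(th)]
    o=R@M[:3,3]+t; q=R@M[:3,:3]@ray
    for z in(48,44): print(C[i].round(1),S_[i],(o+q*(z-o[2])/q[2]).round(1))
    dd=np.median(d[L==i]); print('depth pt',(o+q*dd/ray[2]).round(1))
```

```text
[256.4 167.9] [245 157  23  24 362] [ 479.5 -212.9   48. ]
[256.4 167.9] [245 157  23  24 362] [ 478.7 -212.7   44. ]
depth pt [ 479.3 -212.9   47.1]
[295.2 168.4] [285 158  22  23 355] [ 470.7 -255.8   48. ]
[295.2 168.4] [285 158  22  23 355] [ 469.7 -256.1   44. ]
depth pt [ 470.5 -255.8   47.1]
[332.5 168.5] [322 158  24  23 366] [ 462.7 -298.4   48. ]
[332.5 168.5] [322 158  24  23 366] [ 461.7 -299.3   44. ]
depth pt [ 462.3 -298.7   46.5]
[367.7 169.5] [357 159  22  22 447] [ 453.9 -341.2   48. ]
[367.7 169.5] [357 159  22  22 447] [ 452.7 -342.6   44. ]
depth pt [ 452.6 -342.7   43.7]
```

View pics/w1z.png

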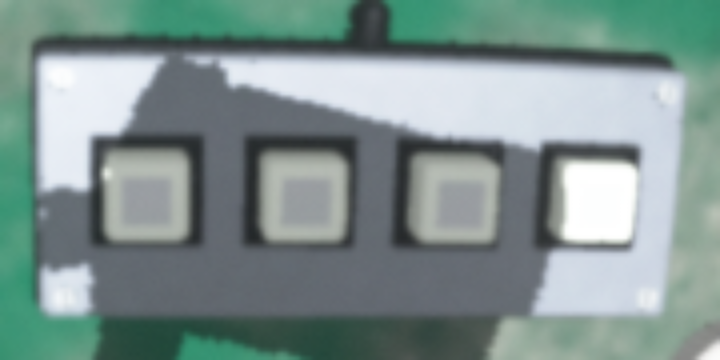

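Request:
jog_arm(series=[[0,0,0,1.2,0,0,0],[0,0,0,2.8,0.12,0,0],[0,0,0,2.8,0.12,0,0],[0,0,0,2.8,0,0,0],[0,0,0,2.8,0,0,0],[0,0,0,2.8,0,0,0],[0,0,0,1.5,0,0,0],[0,0,0,0.5,0,0,0],[0,0,0,0,0,0,0],[0,0,0,0,0,0,0]])

```text
clock: 3.15
eef_pos: [477.7, -214.4, 59.8]
tcp_rot: [1.383, 1.57, -0.38]
contact_force: [0.4, -0.3, -0.3]
opening: -0.0
```

Run:
```python
from h import *
st((477,-213,51))
```

```text
t 3.15 pos [ 477.68 -214.41   59.75] F [ 0.43 -0.26 -0.29] op -0.0
tool shift cm [ 0.875 -0.094 -0.125]
```

Request:
jog_arm(series=[[0,0,0,0.4,0,-0.1,0],[0,0,0,0.4,0,0,0],[0,0,0,0.1,0,0,0],[0,0,0,0.0,0,0,0]])

```text
clock: 3.55
eef_pos: [477.5, -213.3, 50.3]
tcp_rot: [-1.845, 1.571, 2.674]
contact_force: [-0.3, -0.7, -0.2]
opening: 0.001
```

Request:
jog_arm(series=[[0,0,0,0.1,0,0,0],[0,0,0,0.1,0,0,0],[0,0,0,0,0,0,0]])

```text
clock: 3.85
eef_pos: [477.5, -213.3, 48.2]
tcp_rot: [-2.01, 1.571, 2.51]
contact_force: [0.4, -0.2, -0.2]
opening: 0.0
```

Request:
jog_arm(series=[[0,0,0,0.1,0,0,0],[0,0,0,0,0,0,0]])

```text
clock: 4.05
eef_pos: [477.5, -213.3, 47.3]
tcp_rot: [-1.897, 1.571, 2.623]
contact_force: [-1.1, 0.9, 2.9]
opening: -0.0
```

Request:
jog_arm(series=[[0,0,0,0.1,0,0,0],[0,0,0,0.1,0,0,0],[0,0,0,0,0,0,0]])

```text
clock: 4.35
eef_pos: [477.5, -213.3, 45.3]
tcp_rot: [0.398, 1.571, -1.365]
contact_force: [-1.3, 0.6, 4.4]
opening: -0.001
```

Request:
jog_arm(series=[[0,0,0,-0.5,0,0,0],[0,0,0,-1.5,0,0,0],[0,0,0,0,0,1.0,0],[0,0,0,0,0,2.5,0],[0,0,0,0,0,1.0,0],[0,0,0,0,0,0,0],[0,0,0,1.0,0,0,0],[0,0,0,0.5,0,0,0],[0,0,0,0,0,0,0]])

```text
clock: 5.25
eef_pos: [468.1, -256.4, 48.9]
tcp_rot: [-1.916, 1.568, 2.604]
contact_force: [-0.1, 0.9, -0.3]
opening: -0.0
```

Request:
jog_arm(series=[[0,0,0,0.1,0,0,0],[0,0,0,0.1,0,0,0],[0,0,0,0.1,0,0,0],[0,0,0,0,0,0,0]])

```text
clock: 5.65
eef_pos: [469.1, -257.3, 47.5]
tcp_rot: [2.187, 1.57, 0.423]
contact_force: [0.1, 2.4, 2.6]
opening: -0.0
```

Request:
jog_arm(series=[[0,0,0,0.1,0,0,0],[0,0,0,0.1,0,0,0],[0,0,0,0,0,0,0]])

```text
clock: 5.95
eef_pos: [469.1, -257.4, 45.4]
tcp_rot: [2.164, 1.57, 0.401]
contact_force: [0.7, 4.0, 4.4]
opening: 0.004
```

Request:
jog_arm(series=[[0,0,0,-0.5,0,0,0],[0,0,0,-1.5,0,0,0],[0,0,0,0,0,1.0,0],[0,0,0,0,0,2.5,0],[0,0,0,0,0,1.0,0],[0,0,0,0,0,0,0],[0,0,0,1.0,0,0,0],[0,0,0,0.4,0,0,0],[0,0,0,0,0,0,0],[0,0,0,0,0,0,0],[0,0,0,0,0,0,0]])

```text
clock: 7.05
eef_pos: [460.4, -301.4, 51.3]
tcp_rot: [-0.566, 1.571, -2.329]
contact_force: [-0.4, -0.6, 0.4]
opening: -0.002
```

Request:
jog_arm(series=[[0,0,0,0.1,0,0,0],[0,0,0,0.1,0,0,0],[0,0,0,0.1,0,0,0],[0,0,0,0.1,0,0,0],[0,0,0,0,0,0,0]])

```text
clock: 7.55
eef_pos: [460.3, -301.7, 47.4]
tcp_rot: [1.361, 1.571, -0.403]
contact_force: [-0.4, -0.3, 1.9]
opening: 0.003
```

Request:
jog_arm(series=[[0,0,0,0.1,0,0,0],[0,0,0,0.1,0,0,0],[0,0,0,0,0,0,0]])

```text
clock: 7.85
eef_pos: [460.3, -301.7, 45.3]
tcp_rot: [1.601, 1.571, -0.163]
contact_force: [-0.9, 0.8, 4.5]
opening: 0.001
```

Request:
jog_arm(series=[[0,0,0,-0.5,0,0,0],[0,0,0,-1.5,0,0,0],[0,0,0,0,0,1.0,0],[0,0,0,0,0,2.5,0],[0,0,0,0,0,1.0,0],[0,0,0,0,0,0,0],[0,0,0,1.0,0,0,0],[0,0,0,0.4,0,0,0],[0,0,0,0.4,0,0,0],[0,0,0,0,0,0,0],[0,0,0,0,0,0,0],[0,0,0,0,0,0,0]])

```text
clock: 9.05
eef_pos: [451.8, -345.7, 47.4]
tcp_rot: [1.15, 1.571, -0.614]
contact_force: [1.0, 0.3, -0.8]
opening: 0.004
```

Request:
jog_arm(series=[[0,0,0,0.1,0,0,0],[0,0,0,0.1,0,0,0],[0,0,0,0,0,0,0]])

```text
clock: 9.35
eef_pos: [451.6, -345.8, 45.2]
tcp_rot: [-1.411, 1.571, 3.108]
contact_force: [-0.1, 0.1, -0.5]
opening: -0.005
```

Request:
jog_arm(series=[[0,0,0,0.05,0,0,0],[0,0,0,0,0,0,0]])

```text
clock: 9.55
eef_pos: [451.6, -345.8, 44.7]
tcp_rot: [-1.621, 1.571, 2.899]
contact_force: [0.1, -0.3, 0.0]
opening: -0.002
```

Contact should come near 43.6, so I'll use small steps.

Request:
jog_arm(series=[[0,0,0,0.05,0,0,0],[0,0,0,0,0,0,0]])

```text
clock: 9.75
eef_pos: [451.7, -345.9, 44.3]
tcp_rot: [1.045, 1.571, -0.719]
contact_force: [0.4, -0.2, 1.0]
opening: -0.002
```

Request:
jog_arm(series=[[0,0,0,0.03,0,0,0],[0,0,0,0,0,0,0]])

```text
clock: 9.95
eef_pos: [451.7, -345.9, 44.2]
tcp_rot: [1.273, 1.571, -0.491]
contact_force: [-1.1, 1.5, 3.2]
opening: -0.006
```

Request:
jog_arm(series=[[0,0,0,0.02,0,0,0],[0,0,0,0,0,0,0]])

```text
clock: 10.15
eef_pos: [451.7, -345.8, 44.0]
tcp_rot: [1.145, 1.571, -0.618]
contact_force: [-0.7, 1.0, 5.4]
opening: 0.001
```

The tap reached 5.4 N and the key moved about 0.2 mm at most. I'll lift off, then check that it's still latched and the others are up.

Request:
jog_arm(series=[[0,0,0,-0.5,0,0,0],[0,0,0,-2.0,0,0,0],[0,0,0,-3.0,0,0,0],[0,0,0,-3.0,0,0,0],[0,0,0,0,0,0,0],[0,0,0,0,0,0,0]])

```text
clock: 10.75
eef_pos: [451.9, -346.0, 129.4]
tcp_rot: [1.109, 1.569, -0.654]
contact_force: [-0.9, -0.6, -0.4]
opening: -0.002
```

```bash
cat > look.py <<'E'
from h import *
from rig import r
import sys
tag=sys.argv[1]; s,R=st()
for n in("scene","top"):
    p,d=r.grab_frame(n); c=r.get_calibration(n)
    if n=="scene": cv2.imwrite(f"pics/s_{tag}.png",cv2.resize(p[160:240,220:320],None,fx=7,fy=7,interpolation=cv2.INTER_CUBIC)[:,:,::-1])
    cp,cR,K=cam(c)
    for i in S:
        q=cR.T@(np.array([*S[i],46])-cp); u=K@q/q[2]; x,y=int(round(u[0])),int(round(u[1]))
        w=1 if n=="scene" else 2
        dd=d[y-w:y+w+1,x-w:x+w+1]; print(n,i,(x,y),depthpt(c,(x,y),np.median(dd)).round(1))
E
python3 look.py a
```

```text
t 10.75 pos [ 451.91 -346.01  129.42] F [-0.93 -0.6  -0.39] op -0.0
scene 1 (248, 181) [ 471.4 -215.7   47.7]
scene 2 (261, 186) [ 465.1 -259.8   47.4]
scene 3 (274, 192) [ 455.2 -304.    46.7]
scene 4 (288, 197) [ 457.9 -340.6   42.8]
top 1 (221, 149) [ 264.3 -266.5  693.4]
top 2 (245, 153) [ 270.6 -276.1  668.1]
top 3 (269, 158) [ 286.4 -288.9  608.4]
top 4 (294, 163) [ 303.2 -309.1  541.2]
```

View pics/s_a.png

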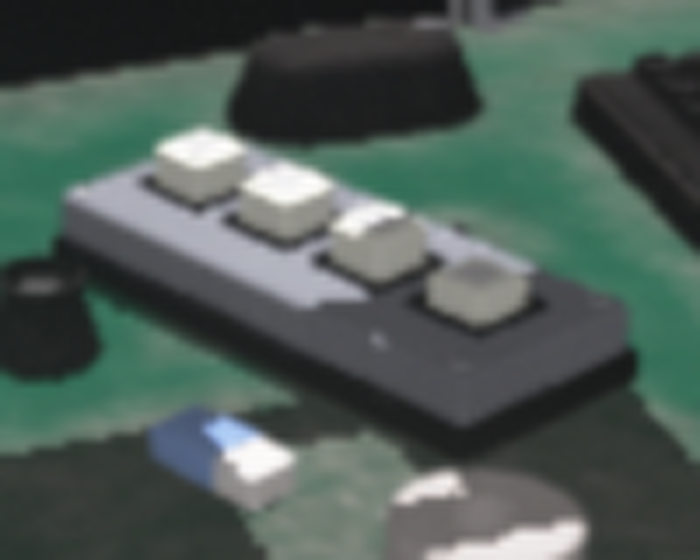

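Keys 1–3 read about 47 and key 4, at about (478,290) in the zoom, reads 42.8, so it's still latched. Now for the full press.

Request:
jog_arm(series=[[0,0,0,1.5,0,0,0],[0,0,0,2.5,0,0,0],[0,0,0,2.5,0,0,0],[0,0,0,1.3,0,0,0],[0,0,0,0.5,0,0,0],[0,0,0,0,0,0,0],[0,0,0,0,0,0,0],[0,0,0,0.1,0,0,0],[0,0,0,0.1,0,0,0],[0,0,0,0.1,0,0,0],[0,0,0,0.1,0,0,0],[0,0,0,0.1,0,0,0],[0,0,0,0,0,0,0]])

```text
clock: 12.15
eef_pos: [452.2, -346.2, 41.6]
tcp_rot: [1.11, 1.569, -0.654]
contact_force: [-1.0, 0.3, 6.1]
opening: -0.001
```

Request:
jog_arm(series=[[0,0,0,0.1,0,0,0],[0,0,0,0,0,0,0]])

```text
clock: 12.35
eef_pos: [452.2, -346.2, 40.6]
tcp_rot: [1.102, 1.569, -0.662]
contact_force: [-0.8, 1.0, 6.8]
opening: -0.001
```

Request:
jog_arm(series=[[0,0,0,0.1,0,0,0],[0,0,0,0.05,0,0,0],[0,0,0,0,0,0,0]])

```text
clock: 12.65
eef_pos: [452.2, -346.2, 39.2]
tcp_rot: [1.105, 1.569, -0.659]
contact_force: [-1.7, 1.1, 8.1]
opening: -0.003
```

Request:
jog_arm(series=[[0,0,0,0.05,0,0,0],[0,0,0,0.05,0,0,0],[0,0,0,0,0,0,0]])

```text
clock: 12.95
eef_pos: [452.2, -346.3, 38.8]
tcp_rot: [1.106, 1.569, -0.658]
contact_force: [-3.2, 2.4, 14.7]
opening: 0.002
```

The force rose to 14.7 N at 38.8, so the key is on its bottom stop. Releasing and lifting clear.

Request:
jog_arm(series=[[0,0,0,-0.3,0,0,0],[0,0,0,-1.0,0,0,0],[0,0,0,-2.5,0,0,0],[0,0,0,-3.5,0,0,0],[0,0,0,-4.0,0,0,0],[0,0,0,-4.0,0,0,0],[0,0,0,-1.0,-1.5,1.5,0],[0,0,0,0,-3.5,3.5,0],[0,0,0,0,-3.5,3.5,0],[0,0,0,0,-3.5,3.5,0],[0,0,0,0,-3.5,3.5,0],[0,0,0,0,-3.5,3.5,0],[0,0,0,0,0,0,0],[0,0,0,0,0,0,0]])

```text
clock: 14.35
eef_pos: [227.7, -496.1, 200.5]
tcp_rot: [2.746, 1.57, 0.979]
contact_force: [0.9, 0.2, 0.4]
opening: 0.003
```

```bash
python3 look.py b
python3 - <<'E'
from rig import r
import cv2
p,d=r.grab_frame("top"); cv2.imwrite("pics/top_b.png",p[:,:,::-1])
E
```

```text
t 14.35 pos [ 227.71 -496.13  200.48] F [0.92 0.18 0.44] op 0.0
scene 1 (248, 181) [ 473.6 -214.    46.5]
scene 2 (261, 186) [ 466.8 -258.6   46.5]
scene 3 (274, 192) [ 454.3 -304.6   47.3]
scene 4 (288, 197) [ 451.7 -344.4   46.2]
top 1 (221, 149) [ 473.8 -214.2   49.4]
top 2 (245, 153) [ 466.3 -257.5   50.2]
top 3 (269, 158) [ 457.3 -300.6   50. ]
top 4 (294, 163) [ 448.3 -345.3   49.8]
```

View pics/s_b.png

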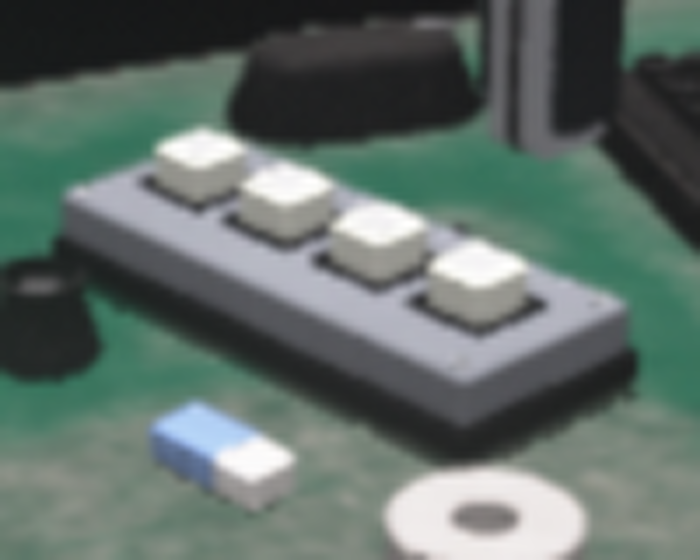

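View pics/top_b.png

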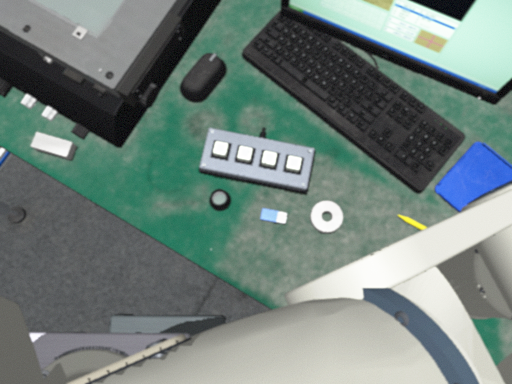

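All four caps now stand level. The loupe (220,199), eraser (273,215) and ring (326,216) are where they were, and the arm is clear.

```bash
python3 -c "
from rig import r
print(r.sign_off())"
```

```text
the job is handed in; nothing more can be done
None
```

I tapped all four keys in order from left to right, then pressed the latched one to its bottom and released it. All four keys now stand fully up. I handed the job in at about 14.5 s with the arm clear of everything.

- **Taps:** Keys 1–3 went down about 2.5 mm at about 4.4 N. Key 4, the latched one, was tapped up to a reading of 5.4 N. That is right at the force where it gives way, but the camera check before the press still showed it about 4 mm below the others, so it had stayed latched.
- **Press:** I took key 4 down until the force rose from 8.1 to 14.7 N at a height of 38.8 mm, which is the bottom stop.
- **Final check:** The key tops read 46.2–47.3 mm in the scene camera and 49.4–50.2 mm in the top camera, so they are level with each other in both. The loupe, eraser and ring gauge look unmoved.
- **Disagreements:** The two fixed cameras differ by about 3 mm in height. The top and wrist cameras differed by up to about 5 mm across the bench. I aimed between them, well inside the 24 mm caps.
- **Sideways force:** The tap on key 2 showed about 4 N sideways, because the arm was still settling when it touched. The key still came back up.

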